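Fit a new filter cassette through the dust flap of a water dispenser

ROBOT

A 6-joint arm with a two-finger parallel gripper is mounted at the origin on the work surface. World frame = base frame: x ahead of the robot, y to its left, z up, the work surface at z = 0. Lengths are in m, angles in rad, forces in N, time in s.
With the tool pointing down it reaches from about 0.425 to 0.925 m from the base axis. Payload 12.5 kg.
Tool frame: the origin (TCP) lies on the centre line of the jaws, within the pads' length; the fingertips stand 11 mm ahead of it and the grasp point (between the pads) lies 8 mm behind it; z points along the fingers, y is the line along which they close (so a half turn about z gives the same grasp; the last joint's range is limited). The gripper opens to 85 mm and grips with 20 to 120 N. Pads are 22 mm wide; open, the fingers measure 114 mm over their backs; the gripper's body (76 mm by 85 mm) begins 54 mm behind the grasp point. The pads swing forward as they close: fully open they stand 13 mm farther back than shut.
Start: joints at [-1.381, 0.491, 1.559, -0, 1.092, -0.106], TCP at [0.182, -0.598, 0.242] pointing down, gripper open.
Joint ranges: [-3.1, 3.1], [-0.84, 2.19], [0.05, 2.79], [-1.13, 4.28], [0.06, 2.93], [-2.69, 2.69]. Speed limits (rad/s): [2.22, 2.22, 2.79, 3.14, 3.14, 3.14].

INTERFACE

Orientations are given as a unit quaternion [w, x, y, z].
In Python, from station import env gives the robot as it stands.
- The arm moves only by the tool step_arm, never from a script. Its argument "series" is a list of rows, each a list of 7 numbers: the shift along the world's x, y, z as a fraction of full scale, then the turn, a rotation vector about the world's x, y, z as a fraction of full scale, then the opening, from 0 (shut) to 1 (fully open). A call has 1 to 8 rows; each row shifts and turns the commanded pose from where the row before left it; what a row does not reach is not made up. Full scale, the value 1, is 0.25 m for a shift and 2 rad for a turn. A row lasts 1/10 s, in which the tool goes at most 50 mm and 8.59 degrees, less where a joint would pass 70% of its speed; a pose out of reach is approached as far as the arm can. A call with a number of a shift or a turn outside -1 to 1 is refused whole. A call with a gripper value outside its range is refused whole. The fingers move at their own pace and stop on an object; the grip force is fixed at half the most. Time passes only in rows, so rows that do not move let the fingers close. It gives the time, the measured TCP pose, the force, the opening and the grip force at its end, in the units of the state.
- env.observe(): the state, without advancing time (a new reading comes with each control period).
- env.read_camera(name): name is "scene" or "top" or "wrist"; returns a dict with "img" (400x640x3 uint8, blue, green, red), "camera_matrix" (3x3 intrinsics, pixels), "rvec" (rotation vector, rad) and "tvec" (3), from world to camera coordinates, as OpenCV has them. Camera axes: x right, y down, z forward; pixel columns grow to the right and rows downward; lengths in m; the calibration is good to about 2 mm. A picture is of the moment at which its call begins. There is no depth.
- env.finish_job(): hands the job in; it is judged then, once.
The state is a dict: "t": time; "joint_positions": joint angles; "qd": joint speeds; "effort": joint torques, N m; "tcp_pos": TCP position; "tcp_rot": TCP orientation; "contact_force": force on the tool from outside, world axes, zero at the start; "wrist_torque": the same for the moment, N m; "gripper_width": finger opening in m; "grasp_force": force on a finger pad.
Only numpy, scipy, OpenCV 4.12 (cv2) and the standard library are available. Lean on these libraries where they do the work, as an engineer would, in place of code of your own. Each camera call takes 0.05 s, during which the arm holds its last target. There are 200 camera calls.

TASK

Change the filter: take the new filter cassette from the worktop, push it foot down through the sprung dust flap into the filter well of the water dispenser and press it fully home on its seat, until the catches snap in and hold it down, and leave both leaves of the flap shut over it. How deep the seat lies cannot be seen, so feel for it: press firmly but gently, never forcing the cassette or knocking the dispenser, and leave the jar, the oil bottle and the mug where they stand.

Things in the scene. Friction and masses are not known exactly. Their poses are not given: they have to be found in the camera images.
- cassette_center (a point): centre of the loose filter cassette: a flat upright white plastic block with grey cap and foot, 24 (its x) x 56 (its y) x 88 mm tall (its z, up), 0.11 to 0.21 kg. The point lies 44 mm above its underside, 44 mm below its flat top. It starts standing on its foot on the worktop. The upper 43 mm have plain faces, to be gripped across 24 or 56 mm. Half a turn about z makes no difference
- cassette_foot (a point): centre of the cassette's underside. The lowest 9 mm taper to 18 x 47 mm as a lead-in; each narrow end has a notch 4 mm deep, 34 to 45 mm above the underside, for the catches in the well
- dispenser: fixed white water dispenser. Origin on the worktop straight below the centre of its filter well; z up, x away from its front, y along the well's long side. Its flat grey deck, 138 mm high, covers x -100 to 120, y -75 to 120 mm, with the well's mouth in it. Beside it, y 120 to 235 mm, stand the clear tank and the dispensing head, 320 mm high, over a drip tray
- well_mouth (a point): centre of the filter well at deck height, axes as the dispenser's. The mouth is 40 (x) x 59 mm (y). From 48 mm down the well is an upright shaft 27 x 59 mm: 1.5 mm play each side of the cassette; above that the open flap leaves hang along both long sides, leaving 31 x 59 mm in the middle. With the foot 56 mm down the well guides it: it can be let go and pushed on from above with shut fingers
- flap_front (a joint): angle of the front leaf of the black dust flap that closes the well's mouth: 56 (y) x 17 mm, hinged along the mouth's -x edge and meeting the other leaf in the middle. 0 = shut and level, 2 mm below the deck; 1.57 = hanging straight down in the well; a spring shuts it. The cassette's foot pushes both leaves open with 3 to 6 N, less further down
- flap_rear (a joint): angle of the rear leaf of the black dust flap that closes the well's mouth: 56 (y) x 17 mm, hinged along the mouth's +x edge and meeting the front leaf in the middle. 0 = shut and level, 2 mm below the deck; 1.57 = hanging straight down in the well; a spring shuts it. The leaves lean on the cassette until its top is 21 mm below the deck
- valve (a joint): travel of the spring valve stem in the middle of the seat at the foot of the well: 0 = 8 mm proud, 0.008 = flush with the seat (5 N at first touch, 8 N flush). The seat is set by spacers and lies 111 to 126 mm below the deck, so the seated cassette's top ends 23 to 38 mm below it. In the last 1.2 mm two sprung catches snap into the notches and hold it at about 0.0067; short of that the stem lifts it
- mug: white mug, 74 mm across, 90 mm tall, on the drip tray of the dispenser; origin under its centre; not to be disturbed
- jar: glass jar with a steel lid, 68 mm across, 95 mm tall, on the worktop; origin under its centre; not to be disturbed
- oil_bottle: green glass oil bottle, 64 mm across, 240 mm tall, on the worktop; origin under its centre; not to be disturbed
- cassette_top (a point): centre of the cassette's flat top, where it is pressed. The push rises to 8 to 14 N before the catches snap, then the cassette stands on the rubber-faced seat and the force climbs steeply, about 15 N per mm; 16 to 18 N is plenty, and over about 25 N does damage
There are look-alikes about, which are no part of the job. What is meant by the part that bears cassette_center is not green, and is the smaller of those in its own colour.

How it is judged:
On the way, in this order (a step that is already met when the one before it is completed fails the run):
1. the foot of the cassette is in the well, with both leaves of the flap pushed open by it (value of joint each of flap_front, flap_rear above 1 rad and z of cassette_center in the frame of well_mouth below 0.014 m and horizontal distance between cassette_center and well_mouth below 0.01 m), for 0.1 s.
2. the cassette is pressed home on its seat (value of joint valve above 0.006 m and z of cassette_center in the frame of well_mouth below -0.064 m), for 0.1 s.
At the end, for the whole second after the job is handed in: the cassette stands upright in the well within 5 mm of its centre, held down by the catches within 2 mm of its seat (valve stem pressed in by more than 6 of its 8 mm), at rest, and both leaves of the flap are shut over it (less than 0.1 rad open) (all of step 2 and horizontal distance between cassette_center and well_mouth below 0.005 m and angle between cassette_center's own z axis and vertical below 0.1 rad and linear speed of cassette below 0.01 m/s and value of joint each of flap_front, flap_rear below 0.1 rad); the robot touches nothing.
It fails at once if the cassette is forced in the well or on the deck: more than 30 N in all between cassette and dispenser (contact force between cassette and dispenser above 30 N).
It fails at once if the robot knocks or presses on the dispenser itself with more than 30 N (contact force between any of the arm, the fingers and dispenser above 30 N).
It fails at once if the mug, the jar or the oil bottle is shifted by more than 30 mm or tipped over (distance of any of mug, jar, oil_bottle from where it was at the start of the episode above 0.03 m or angle between any of mug, jar, oil_bottle's own z axis and vertical above 0.5 rad).
It also fails if it takes over 58 s, if anything falls off the work surface, if the arm or the gripper's body presses on something with over 40 N, if the wrist force passes 120 N, or if a joint passes its speed limit or range.

## Working session

There is one attempt and no reset: what is moved stays moved. The work goes in short steps, Python scripts to look and compute and a tool call to move; the robot and the scene stay as the last step left them, time stands still between calls to the robot, and variables do not carry over. Pictures are saved under pics/ and viewed, at most 10 in all, crops included, and the job is handed in when it is done.

Besides the shell and the picture viewer there is one more tool, called after "Request:" as name(argument=value, ...), one argument or row to a line, values as JSON. step_arm: Moves the arm, as the interface text tells. Shift numbers are shares of 0.25 m and turn numbers shares of 2 rad, none past 1 either way. Its arguments: {"type":"object","properties":{"series":{"type":"array","items":{"type":"array","items":{"type":"number","minimum":-1,"maximum":1}}}},"required":["series"]}

```bash
mkdir -p pics; cat > h.py <<'E'
import cv2,numpy as np,pickle
from station import env
def snap(n,tag):
    c=env.read_camera(n); pickle.dump(c,open(f'pics/{tag}.pkl','wb')); cv2.imwrite(f'pics/{tag}.png',c['img']); return c
def load(tag): return pickle.load(open(f'pics/{tag}.pkl','rb'))
def ray(c,uv):
    R=cv2.Rodrigues(np.array(c['rvec'],float))[0]; o=-R.T@np.array(c['tvec']).ravel()
    d=R.T@np.linalg.inv(c['camera_matrix'])@np.array([uv[0],uv[1],1.]); return o,d
def onz(c,uv,z):
    o,d=ray(c,uv); return o+d*(z-o[2])/d[2]
def proj(c,P): return cv2.projectPoints(np.array(P,float).reshape(-1,3),np.array(c['rvec'],float),np.array(c['tvec'],float),c['camera_matrix'],None)[0].reshape(-1,2)
E
python3 - <<'E'
from h import *
a=snap('top','top1');b=snap('scene','sc1')
for c in(a,b): print(ray(c,(320,200)),c['camera_matrix'][0,0])
print(env.observe())
E
```

```text
(array([ 0.49114241, -0.02553071,  1.18162616]), array([ 0.03791628,  0.00918809, -0.99931628])) 445.43084587434356
(array([ 0.84513466, -0.50081518,  0.77558565]), array([-0.30997436,  0.56180512, -0.76726909])) 380.23455497760995
{'t': 0.1, 'joint_positions': array([-1.38058107e+00,  4.91511611e-01,  1.55940289e+00,  4.84879406e-05,
        1.09169367e+00, -1.05578962e-01]), 'qd': array([-4.96799812e-04,  6.82847801e-05, -4.22436004e-04, -9.30517705e-04,
       -1.04404959e-03,  1.54716116e-03]), 'effort': array([ 3.04617155e-03, -6.19444084e+01, -2.62026662e+01, -1.54307290e-04,
        2.85052614e-03,  4.90412788e-05]), 'tcp_pos': array([ 0.1821954 , -0.59765472,  0.24177355]), 'tcp_rot': array([-5.08214219e-04,  9.89084665e-01,  1.47347440e-01,  8.38113944e-09]), 'contact_force': array([0.22534973, 0.38569234, 0.33727219]), 'wrist_torque': array([-0.05039945,  0.00766238,  0.01119917]), 'grasp_force': 0.0, 'gripper_width': 0.0856368176869115}
```

View pics/top1.png

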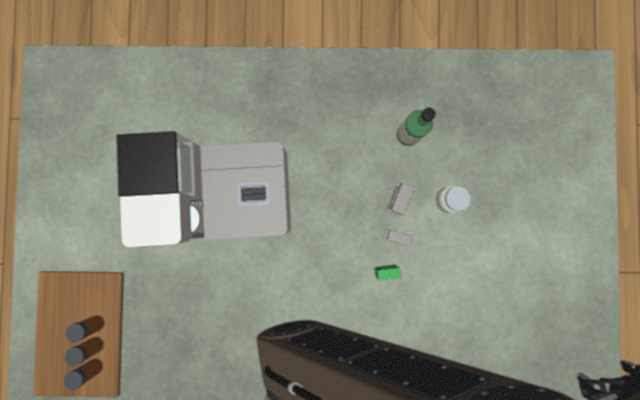

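View pics/sc1.png

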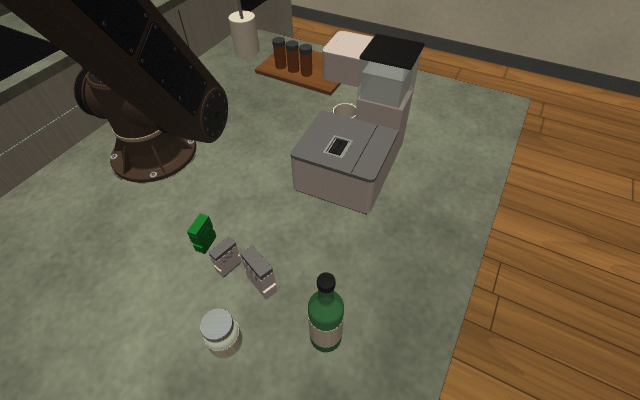

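Three candidates appear in the top view. The green block at (388,272) is ruled out by its colour. That leaves two white/grey blocks, at (401,198), which looks larger, and (398,237), which looks smaller and so fits best. I'll check both in an enlarged crop.

```bash
python3 - <<'E'
from h import *
a=load('top1')['img'];b=load('sc1')['img']
A=cv2.resize(a[175:255,365:445],None,fx=6,fy=6,interpolation=cv2.INTER_CUBIC)[:,:400]
B=cv2.resize(b[230:305,200:280],(400,375),interpolation=cv2.INTER_CUBIC)
o=np.zeros((480,800,3),np.uint8);o[:,:400]=A;o[:375,400:]=B
cv2.imwrite('pics/crop1.png',o)
# mouth crop
A=cv2.resize(a[175:212,228:282],None,fx=7,fy=7,interpolation=cv2.INTER_CUBIC)
B=cv2.resize(b[125:165,315:365],None,fx=7,fy=7,interpolation=cv2.INTER_CUBIC)
o=np.zeros((300,760,3),np.uint8);o[:259,:378]=A;o[:280,400:750]=B
cv2.imwrite('pics/crop2.png',o)
E
```

```text
(no output)
```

View pics/crop1.png

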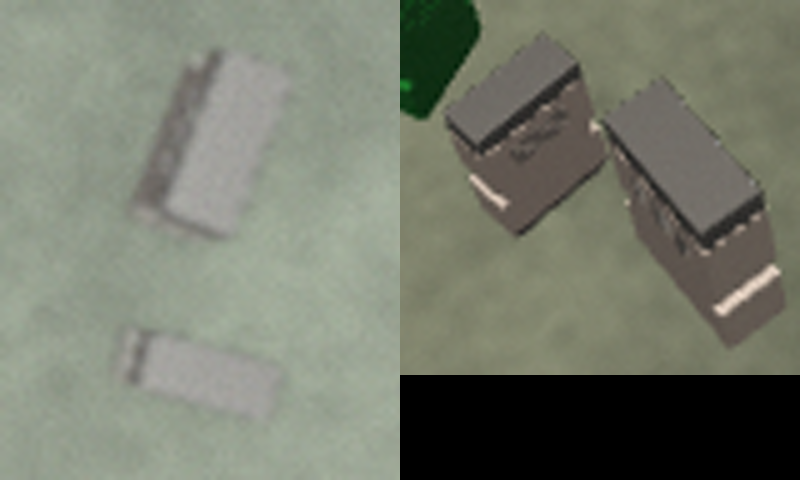

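View pics/crop2.png

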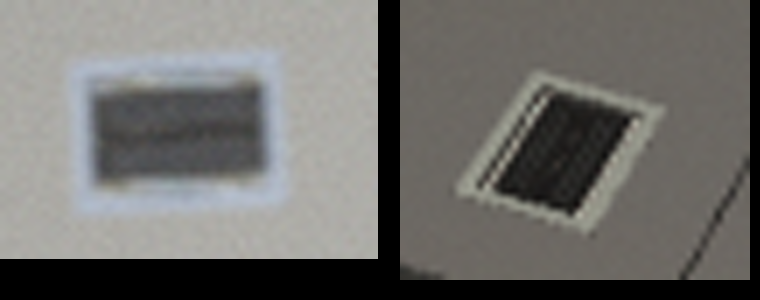

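The crop shows the block at top-view (398,237) is clearly the smaller of the two white ones, so it is the cassette. Its top corners in the crop are (150,332), (284,370), (270,418) and (140,383). The mouth's frame is also clear in both views.

```bash
python3 - <<'E'
from h import *
a=load('top1');b=load('sc1')
def rep(n,P):
    P=np.array(P)[:,:2];print(n,P.mean(0).round(4),'sides',np.linalg.norm(P-np.roll(P,-1,0),axis=1).round(4),'dir', [round(float(np.degrees(np.arctan2(*(P[(i+1)%4]-P[i])[::-1]))),1) for i in range(4)])
f=lambda L,s,o:[(np.array(p)+.5)/s+o-.5 for p in L]
T=f([(150,332),(284,370),(270,418),(140,383)],6,np.array([365,175]))
S=f([(46,108),(145,33),(180,70),(78,148)],5,np.array([200,230]))
big=f([(220,50),(290,78),(232,238),(165,210)],6,np.array([365,175]))
rep('cas top',[onz(a,p,.088) for p in T]);rep('cas sc',[onz(b,p,.088) for p in S]);rep('big',[onz(a,p,.1) for p in big])
for n,L in(('frame',[(70,62),(280,50),(290,200),(75,212)]),('leaf',[(93,88),(265,82),(268,178),(95,185)])):
    rep(n+' top',[onz(a,p,.138) for p in f(L,7,np.array([228,175]))])
for n,L in(('frame',[(140,70),(265,105),(190,235),(58,192)]),('leaf',[(148,92),(240,118),(175,213),(97,190)])):
    rep(n+' sc',[onz(b,p,.138) for p in f(L,7,np.array([315,125]))])
rep('deck top',[onz(a,p,.138) for p in [(203,146),(284,142),(288,234),(205,239)]])
print('jar',onz(a,(455,199),.095),'oil',onz(a,(428,114),.24))
E
```

```text
cas top [ 0.4439 -0.2113] sides [0.0565 0.0203 0.0545 0.0211] dir [-105.2, 163.8, 75.6, -10.9]
cas sc [ 0.4448 -0.2121] sides [0.0528 0.0266 0.0537 0.0261] dir [74.9, -18.4, -105.7, 159.6]
big [ 0.5379 -0.2153] sides [0.0304 0.069  0.0292 0.0686] dir [-111.3, 160.3, 67.9, -18.7]
frame top [0.5448 0.1415] sides [0.0708 0.0506 0.0723 0.0505] dir [-86.1, -175.2, 93.8, 3.1]
leaf top [0.544  0.1409] sides [0.0579 0.0323 0.0582 0.0326] dir [-87.4, -177.2, 93.0, 2.4]
frame sc [0.5439 0.1412] sides [0.0487 0.0732 0.0504 0.0714] dir [4.2, -85.4, -177.7, 93.2]
leaf sc [0.5452 0.1399] sides [0.0357 0.055  0.0294 0.0551] dir [4.2, -88.6, -175.7, 97.9]
deck top [0.5522 0.1608] sides [0.192  0.2169 0.1948 0.2193] dir [-86.6, -176.6, 94.1, 2.7]
jar [ 0.53853918 -0.34400586  0.095     ] oil [ 0.71280896 -0.24481508  0.24      ]
```

Request:
step_arm(
  series=[
    [0.087,0.129,0,0,0,0.042,0.6],
    [0.087,0.129,0,0,0,0.042,0.6],
    [0.087,0.129,0,0,0,0.042,0.6],
    [0.087,0.129,0,0,0,0.042,0.6],
    [0.087,0.129,0,0,0,0.042,0.6],
    [0.087,0.129,0,0,0,0.042,0.6],
    [0.087,0.129,0,0,0,0.042,0.6],
    [0.087,0.129,0,0,0,0.042,0.6],
  ],
)

```text
t: 0.9
tcp_pos: [0.3568, -0.3384, 0.2422]
tcp_rot: [-0.0, 0.884, 0.467, -0.0]
contact_force: [0.2, -0.5, 1.4]
gripper_width: 0.0511
grasp_force: 0.0
```

Request:
step_arm(
  series=[
    [0.087,0.129,0,0,0,0.042,0.6],
    [0.087,0.129,0,0,0,0.042,0.6],
    [0.087,0.129,0,0,0,0.042,0.6],
    [0.087,0.129,0,0,0,0.042,0.6],
    [0,0,0,0,0,0,0.6],
    [0,0,0,0,0,0,0.6],
  ],
)

```text
t: 1.5
tcp_pos: [0.4434, -0.2103, 0.2421]
tcp_rot: [-0.0, 0.795, 0.607, -0.0]
contact_force: [0.2, -0.1, -0.9]
gripper_width: 0.0511
grasp_force: 0.0
```

```bash
python3 - <<'E'
from h import *
c=snap('wrist','w1')
s=env.observe(); print(s)
from scipy.spatial.transform import Rotation as R
q=s['tcp_rot'];M=R.from_quat([*q[1:],q[0]]).as_matrix();print(M[:,1],np.degrees(np.arctan2(M[1,1],M[0,1])))
E
```

```text
{'t': 1.55, 'joint_positions': array([-5.79059435e-01,  3.01230251e-01,  1.87938800e+00, -1.68768107e-04,
        9.61279262e-01, -3.11740742e-01]), 'qd': array([-2.49535362e-02, -4.75108276e-04, -1.14433224e-03, -1.56124678e-03,
        2.18572445e-05,  4.91969090e-04]), 'effort': array([ 1.41202938e+00, -4.62107635e+01, -2.37072480e+01,  4.14251885e-02,
        7.26208091e-03, -2.40161760e-03]), 'tcp_pos': array([ 0.44303264, -0.21097051,  0.24215794]), 'tcp_rot': array([-1.20634538e-04,  7.95000967e-01,  6.06608139e-01, -1.16054544e-04]), 'contact_force': array([-0.11193834, -0.17120454,  0.47371022]), 'wrist_torque': array([-0.02384056, -0.00512283, -0.05186242]), 'grasp_force': 0.0, 'gripper_width': 0.05102758046678178}
[ 9.64508086e-01 -2.64053102e-01 -3.32608412e-04] -15.31069643493183
```

View pics/w1.png

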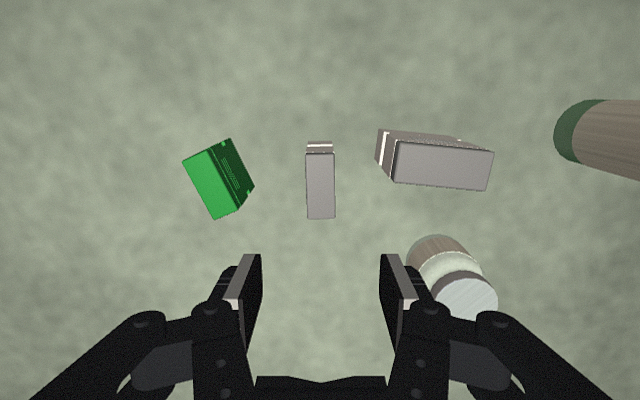

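The wrist view shows the cassette top as a rectangle with corners at about (306.5,153), (334.5,153), (335.5,219) and (307,219). It is well aligned with the jaws, and the neighbouring blocks are clear of the fingers.

```bash
python3 - <<'E'
from h import *
c=load('w1')
P=np.array([onz(c,p,.088)[:2] for p in [(306.5,153),(334.5,153),(335.5,219),(307,219)]])
print(P.mean(0),np.linalg.norm(P-np.roll(P,-1,0),axis=1),[np.degrees(np.arctan2(*(P[(i+1)%4]-P[i])[::-1])) for i in range(4)])
# green/big top extents along tool y
M=np.array([.9645,-.264])
for n,L,z in(('green',[(254,184),(214,219),(183,160),(231,139)],.07),('big',[(398,142),(394,183),(376,165),(376,130)],.1)):
    print(n,[(onz(c,p,z)[:2]-P.mean(0))@M for p in L])
E
```

```text
[ 0.44335511 -0.2105871 ] [0.022589   0.05668755 0.02434167 0.05666923] [np.float64(-15.17869525386948), np.float64(-103.64050981564782), np.float64(164.82517013521473), np.float64(74.58774474585404)]
green [np.float64(-0.05886157240555741), np.float64(-0.09692433189844672), np.float64(-0.11897539125464175), np.float64(-0.076261414513757)]
big [np.float64(0.05893594592916479), np.float64(0.05793695479051564), np.float64(0.04296076715744194), np.float64(0.041648143995867574)]
```

Request:
step_arm(
  series=[
    [0,0,-0.14,0,0,0,0.5],
    [0,0,-0.14,0,0,0,0.5],
    [0,0,-0.14,0,0,0,0.5],
    [0,0,-0.14,0,0,0,0.5],
    [0,0,-0.06,0,0,0,0.5],
    [0,0,-0.052,0,0,0,0.5],
    [0,0,0,0,0,0,0.5],
  ],
)

```text
t: 2.25
tcp_pos: [0.4421, -0.2116, 0.0729]
tcp_rot: [-0.001, 0.796, 0.606, -0.001]
contact_force: [-0.1, -0.5, 1.0]
gripper_width: 0.0423
grasp_force: 0.0
```

Request:
step_arm(
  series=[
    [0,0,0,0,0,0,0],
    [0,0,0,0,0,0,0],
    [0,0,0,0,0,0,0],
    [0,0,0,0,0,0,0],
    [0,0,0,0,0,0,0],
  ],
)

```text
t: 2.75
tcp_pos: [0.4434, -0.2111, 0.075]
tcp_rot: [0.001, 0.795, 0.607, 0.0]
contact_force: [-2.3, -2.1, 6.7]
gripper_width: 0.0231
grasp_force: 59.7
```

Request:
step_arm(
  series=[
    [0,0,0.08,0,0,0,0],
    [0,0,0.16,0,0,0,0],
    [0,0,0.16,0,0,0,0],
    [0,0,0.16,0,0,0,0],
    [0,0,0.12,0,0,0,0],
    [0,0,0.04,0,0,0,0],
    [0,0,0,0,0,0,0],
  ],
)

```text
t: 3.45
tcp_pos: [0.4434, -0.2108, 0.255]
tcp_rot: [0.001, 0.795, 0.607, 0.0]
contact_force: [-0.2, -0.2, -2.3]
gripper_width: 0.0233
grasp_force: 59.1
```

```bash
python3 - <<'E'
from h import *
snap('wrist','w2');snap('scene','sc2')
s=env.observe();print(s['tcp_pos'],s['tcp_rot'],s['contact_force'],s['gripper_width'],s['joint_positions'])
w=load('w2')['img'];b=load('sc2')['img']
o=np.zeros((400,800,3),np.uint8);o[:,:400]=w[:,120:520];o[:,400:]=cv2.resize(b[150:350,150:350],(400,400),interpolation=cv2.INTER_CUBIC);cv2.imwrite('pics/c3.png',o)
E
```

```text
[ 0.44275122 -0.21054177  0.25295957] [-8.81468695e-04  7.94935547e-01  6.06693184e-01 -2.81902324e-04] [-0.09197457 -0.40162328 -1.90181248] 0.02320792536873399 [-5.78735824e-01  2.88210383e-01  1.86523860e+00  6.78147022e-05
  9.89993705e-01 -3.11765618e-01]
```

View pics/c3.png

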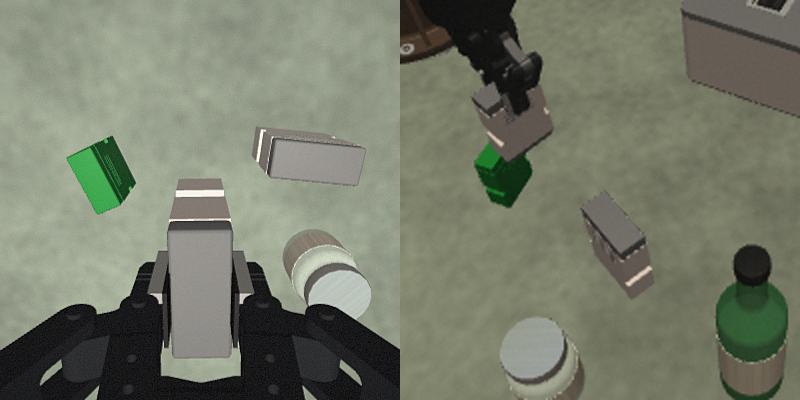

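The cassette is gripped and lifted upright. In the wrist view its top corners are about (290,222), (350,222), (352,357) and (292,357).

```bash
python3 - <<'E'
from h import *
c=load('w2')
for L in ([(290,222),(350,222),(352,357),(292,357)],):
  for z in(.264,.267,.27):
    P=np.array([onz(c,p,z) for p in L]);print(z,P.mean(0),np.linalg.norm(P-np.roll(P,-1,0),axis=1),[np.degrees(np.arctan2(*(P[(i+1)%4]-P[i])[1::-1])) for i in range(4)])
from scipy.spatial.transform import Rotation as R
s=env.observe();q=s['tcp_rot'];M=R.from_quat([*q[1:],q[0]]).as_matrix();print(M.round(4),np.degrees(np.arctan2(M[1,1],M[0,1])),s['tcp_pos'])
E
```

```text
0.264 [ 0.44329146 -0.21075135  0.264     ] [0.02210107 0.06041818 0.02513322 0.06034874] [np.float64(-15.295919064563419), np.float64(-103.03303084833473), np.float64(164.64530072773772), np.float64(74.0902258581628)]
0.267 [ 0.44377057 -0.20894318  0.267     ] [0.02156253 0.05894596 0.0245208  0.05887822] [np.float64(-15.295919064563355), np.float64(-103.03303084833473), np.float64(164.64530072773763), np.float64(74.09022585816284)]
0.27 [ 0.44424967 -0.20713502  0.27      ] [0.02102399 0.05747375 0.02390837 0.0574077 ] [np.float64(-15.295919064563321), np.float64(-103.03303084833479), np.float64(164.64530072773772), np.float64(74.09022585816282)]
[[ 2.638e-01  9.646e-01 -1.500e-03]
 [ 9.646e-01 -2.638e-01  1.100e-03]
 [ 6.000e-04 -1.700e-03 -1.000e+00]] -15.298369969294388 [ 0.44275122 -0.21054177  0.25295957]
```

Request:
step_arm(
  series=[
    [0.03,0.08,0,0,0,0.0205,0],
    [0.05,0.13,0,0,0,0.0205,0],
    [0.06,0.15,0,0,0,0.0205,0],
    [0.06,0.16,0,0,0,0.0205,0],
    [0.06,0.16,0,0,0,0.0205,0],
    [0.06,0.15,0,0,0,0.0205,0],
    [0.05,0.12,0,0,0,0.0205,0],
    [0.038,0.072,0,0,0,0.0205,0],
  ],
)

```text
t: 4.35
tcp_pos: [0.5452, 0.0469, 0.252]
tcp_rot: [-0.001, 0.684, 0.729, -0.001]
contact_force: [0.2, -0.1, -1.9]
gripper_width: 0.0227
grasp_force: 58.9
```

Request:
step_arm(
  series=[
    [0,0,0,0,0,0,0],
    [0,0,0,0,0,0,0],
    [0,0,0,0,0,0,0],
  ],
)

```text
t: 4.65
tcp_pos: [0.5447, 0.044, 0.2533]
tcp_rot: [-0.001, 0.686, 0.728, -0.001]
contact_force: [-0.6, 0.1, -1.5]
gripper_width: 0.0229
grasp_force: 59.1
```

```bash
python3 - <<'E'
from h import *
snap('wrist','w3')
from scipy.spatial.transform import Rotation as R
s=env.observe();q=s['tcp_rot'];M=R.from_quat([*q[1:],q[0]]).as_matrix();print(np.degrees(np.arctan2(M[1,1],M[0,1])),s['tcp_pos'],s['contact_force'])
w=load('w3');o=np.vstack([cv2.resize(w['img'][60:260,220:420],(600,600),interpolation=cv2.INTER_CUBIC)]);cv2.imwrite('pics/c4.png',o)
print(proj(w,[.5446,.141,.138]))
E
```

```text
3.4133401772412157 [0.5447998  0.04383217 0.25367167] [ 1.28490443  0.13037579 -1.95737438]
[[329.76377433  57.269298  ]]
```

View pics/w3.png

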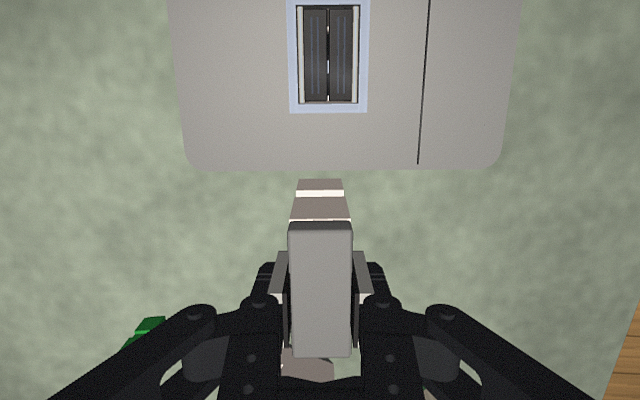

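The mouth is in view, with its inner edges at about columns 297 to 359 and rows 4 to 104. I'll enlarge it to read the edges precisely.

```bash
python3 - <<'E'
from h import *
w=load('w3')['img'];cv2.imwrite('pics/c4.png',cv2.resize(w[0:120,280:380],(500,600),interpolation=cv2.INTER_CUBIC))
E
```

```text
(no output)
```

View pics/c4.png

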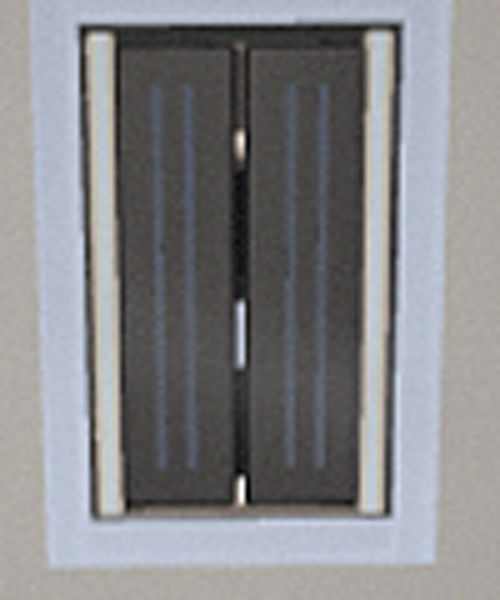

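The enlarged mouth corners are (80,25), (403,22), (392,517) and (92,519), and the gap between the leaves is at column 239.

```bash
python3 - <<'E'
from h import *
c=load('w3')
f=lambda p:((p[0]+.5)/5+279.5,(p[1]+.5)/5-.5)
P=np.array([onz(c,f(p),.138)[:2] for p in [(80,25),(403,22),(392,517),(92,519)]])
print(P.mean(0),np.linalg.norm(P-np.roll(P,-1,0),axis=1),[np.degrees(np.arctan2(*(P[(i+1)%4]-P[i])[::-1])) for i in range(4)])
G=np.array([onz(c,f(p),.136)[:2] for p in [(239,45),(239,505)]]);print(G,G.mean(0),np.degrees(np.arctan2(*(G[0]-G[1])[::-1])))
for z in(.264,.267,.27):print(np.mean([onz(c,p,z) for p in [(288,222),(352,222),(352,357),(290,357)]],0))
E
```

```text
[0.54336086 0.14190094] [0.04004628 0.05919221 0.04015943 0.05913425] [np.float64(3.9219922726459915), np.float64(-86.04981496368532), np.float64(-176.16077244036015), np.float64(93.8406228007089)]
[[0.54121617 0.1694018 ]
 [0.54490248 0.11398215]] [0.54305932 0.14169197] 93.80549124061197
[0.54460449 0.04518549 0.264     ]
[0.54449496 0.04704992 0.267     ]
[0.54438543 0.04891435 0.27      ]
```

Request:
step_arm(
  series=[
    [-0.002,0.1,0,0,0,0.001,0],
    [-0.002,0.14,0,0,0,0.001,0],
    [-0.002,0.1,0,0,0,0.001,0],
    [-0.0016,0.048,0,0,0,0.001,0],
    [0,0,-0.07,0,0,0,0],
    [0,0,-0.07,0,0,0,0],
    [0,0,0,0,0,0,0],
    [0,0,0,0,0,0,0],
  ],
)

```text
t: 5.5
tcp_pos: [0.5435, 0.1409, 0.2196]
tcp_rot: [-0.0, 0.683, 0.731, -0.0]
contact_force: [0.6, 0.5, -2.3]
gripper_width: 0.0228
grasp_force: 59.0
```

```bash
python3 - <<'E'
from h import *
snap('scene','sc4');snap('top','top4')
for i in range(4):
    s=env.observe();print(s['tcp_pos'],s['contact_force'])
b=load('sc4')['img'];a=load('top4')['img']
o=np.zeros((560,800,3),np.uint8);o[:,:480]=cv2.resize(b[80:220,280:400],(480,560),interpolation=cv2.INTER_CUBIC);o[:320,480:]=cv2.resize(a[160:220,225:285],(320,320),interpolation=cv2.INTER_CUBIC);cv2.imwrite('pics/c5.png',o)
E
```

```text
[0.54371519 0.14120239 0.22018991] [ 0.13065026  0.52999544 -2.08785933]
[0.54371519 0.14120239 0.22018991] [ 0.13065026  0.52999544 -2.08785933]
[0.54371519 0.14120239 0.22018991] [ 0.13065026  0.52999544 -2.08785933]
[0.54371519 0.14120239 0.22018991] [ 0.13065026  0.52999544 -2.08785933]
```

View pics/c5.png

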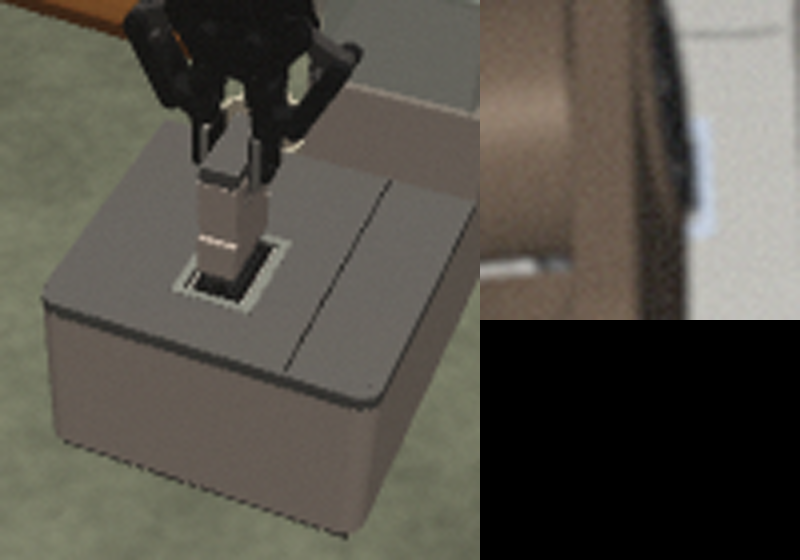

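The cassette sits over the middle of the mouth with its foot just above the leaves. I'll push it in gently.

Request:
step_arm(
  series=[
    [0,0.002,-0.02,0,0,0,0],
    [0,0,-0.02,0,0,0,0],
    [0,0,-0.02,0,0,0,0],
    [0,0,-0.02,0,0,0,0],
    [0,0,-0.02,0,0,0,0],
    [0,0,0,0,0,0,0],
  ],
)

```text
t: 6.2
tcp_pos: [0.543, 0.1421, 0.1935]
tcp_rot: [-0.0, 0.682, 0.731, -0.0]
contact_force: [-1.7, -0.6, -1.8]
gripper_width: 0.0228
grasp_force: 59.0
```

Request:
step_arm(
  series=[
    [0,0,-0.02,0,0,0,0],
    [0,0,-0.02,0,0,0,0],
    [0,0,-0.02,0,0,0,0],
    [0,0,0,0,0,0,0],
  ],
)

```text
t: 6.6
tcp_pos: [0.5429, 0.1421, 0.1783]
tcp_rot: [-0.001, 0.682, 0.731, -0.001]
contact_force: [0.5, -0.3, -2.7]
gripper_width: 0.023
grasp_force: 58.8
```

Request:
step_arm(
  series=[
    [0,0,-0.02,0,0,0,0],
    [0,0,-0.01,0,0,0,0],
    [0,0,-0.01,0,0,0,0],
    [0,0,-0.01,0,0,0,0],
    [0,0,0,0,0,0,0],
  ],
)

```text
t: 7.1
tcp_pos: [0.5432, 0.1421, 0.1664]
tcp_rot: [-0.0, 0.682, 0.731, -0.0]
contact_force: [0.2, 0.6, -3.9]
gripper_width: 0.0228
grasp_force: 58.8
```

Request:
step_arm(
  series=[
    [0,0,-0.01,0,0,0,0],
    [0,0,-0.01,0,0,0,0],
    [0,0,-0.01,0,0,0,0],
    [0,0,0,0,0,0,0],
  ],
)

```text
t: 7.5
tcp_pos: [0.5432, 0.1421, 0.1589]
tcp_rot: [-0.0, 0.682, 0.731, -0.0]
contact_force: [-0.0, -0.8, -3.0]
gripper_width: 0.0229
grasp_force: 58.8
```

Request:
step_arm(
  series=[
    [0,0,-0.008,0,0,0,0],
    [0,0,-0.008,0,0,0,0],
    [0,0,0,0,0,0,0],
    [0,0,0,0,0,0,0],
  ],
)

```text
t: 7.9
tcp_pos: [0.5432, 0.1421, 0.1551]
tcp_rot: [-0.0, 0.682, 0.731, -0.0]
contact_force: [0.4, 0.4, -3.4]
gripper_width: 0.0224
grasp_force: 58.8
```

```bash
python3 - <<'E'
from h import *
snap('scene','sc5');snap('wrist','w5')
s=env.observe();print(s['tcp_pos'],s['contact_force'],s['wrist_torque'])
b=load('sc5')['img'];a=load('w5')['img']
o=np.zeros((560,800,3),np.uint8);o[:,:480]=cv2.resize(b[80:220,280:400],(480,560),interpolation=cv2.INTER_CUBIC);o[:400,480:]=a[:,160:480];cv2.imwrite('pics/c6.png',o)
E
```

```text
[0.54313778 0.1421173  0.15513103] [ 0.61776063  0.51864916 -3.28314271] [ 0.00443029  0.01040008 -0.13549551]
```

View pics/c6.png

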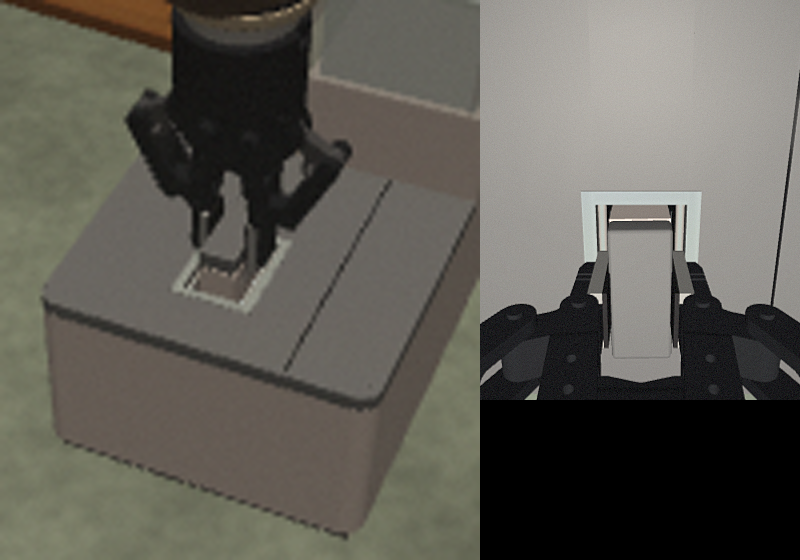

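The cassette is deep in the mouth, centred and upright. I'll go 2 mm further down, release, and rise.

Request:
step_arm(
  series=[
    [0,0,-0.008,0,0,0,0],
    [0,0,0,0,0,0,0],
    [0,0,0,0,0,0,0.5],
    [0,0,0,0,0,0,0.5],
    [0,0,0,0,0,0,0.5],
    [0,0,0,0,0,0,0.5],
  ],
)

```text
t: 8.6
tcp_pos: [0.5434, 0.1421, 0.1534]
tcp_rot: [0.0, 0.682, 0.731, 0.0]
contact_force: [0.1, -0.2, -0.3]
gripper_width: 0.0428
grasp_force: 0.0
```

Request:
step_arm(
  series=[
    [0,0,0.06,0,0,0,0.5],
    [0,0,0.1,0,0,0,0.5],
    [0,0,0.08,0,0,0,0.5],
    [0,0,0,0,0,0,0],
    [0,0,0,0,0,0,0],
    [0,0,0,0,0,0,0],
    [0,0,0,0,0,0,0],
    [0,0,0,0,0,0,0],
  ],
)

```text
t: 9.4
tcp_pos: [0.5432, 0.1421, 0.2127]
tcp_rot: [-0.0, 0.682, 0.731, -0.0]
contact_force: [1.2, 1.0, 0.3]
gripper_width: -0.0003
grasp_force: 0.0
```

```bash
python3 - <<'E'
from h import *
snap('scene','sc6');snap('wrist','w6')
s=env.observe();print(s['tcp_pos'],s['contact_force'],s['gripper_width'])
b=load('sc6')['img'];a=load('w6')['img']
o=np.zeros((560,800,3),np.uint8);o[:,:480]=cv2.resize(b[80:220,280:400],(480,560),interpolation=cv2.INTER_CUBIC);o[:400,480:]=a[:,160:480];cv2.imwrite('pics/c7.png',o)
E
```

```text
[0.54328162 0.14212771 0.21293867] [0.9570011  0.26367474 0.30435749] 0.0002696731008221772
```

View pics/c7.png

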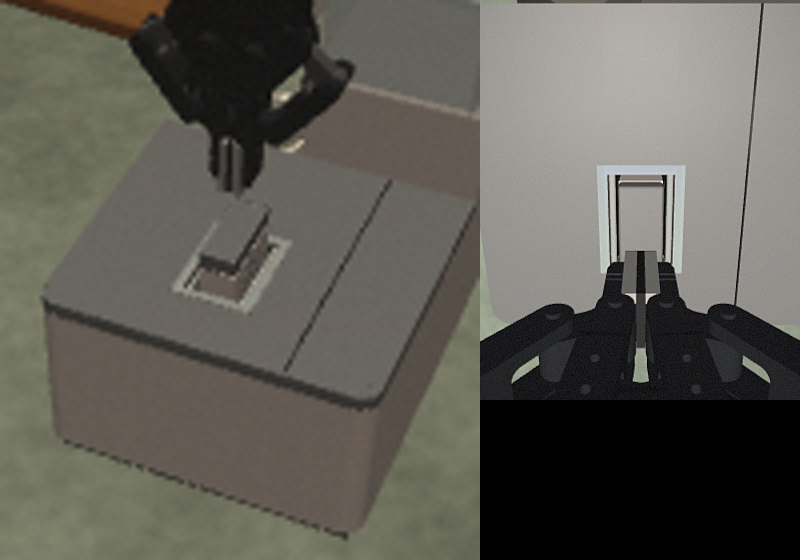

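The cassette stays put about 28 mm proud, guided and centred. I'll turn the shut fingers a quarter turn so their narrow 22 mm side lies across the flap, which gives more clearance between the leaves.

Request:
step_arm(
  series=[
    [0,0,0,0,0,0.0714,0],
    [0,0,0,0,0,0.0714,0],
    [0,0,0,0,0,0.0714,0],
    [0,0,0,0,0,0.0714,0],
    [0,0,0,0,0,0.0714,0],
    [0,0,0,0,0,0.0714,0],
  ],
)

```text
t: 10.1
tcp_pos: [0.5433, 0.1421, 0.2132]
tcp_rot: [-0.0, 0.314, 0.949, 0.0]
contact_force: [-0.1, -0.2, -0.5]
gripper_width: -0.0005
grasp_force: 0.0
```

Request:
step_arm(
  series=[
    [0,0,0,0,0,0.0714,0],
    [0,0,0,0,0,0.0714,0],
    [0,0,0,0,0,0.0714,0],
    [0,0,0,0,0,0.0714,0],
    [0,0,0,0,0,0.0714,0],
    [0,0,0,0,0,0,0],
    [0,0,0,0,0,0,0],
  ],
)

```text
t: 10.8
tcp_pos: [0.5433, 0.1421, 0.2132]
tcp_rot: [-0.0, -0.032, 0.999, 0.0]
contact_force: [-0.4, -0.3, 0.1]
gripper_width: -0.0002
grasp_force: 0.0
```

Request:
step_arm(
  series=[
    [0,0,-0.04,0,0,0,0],
    [0,0,-0.04,0,0,0,0],
    [0,0,-0.02,0,0,0,0],
    [0,0,0,0,0,0,0],
    [0,0,0,0,0,0,0],
  ],
)

```text
t: 11.3
tcp_pos: [0.5433, 0.1421, 0.1881]
tcp_rot: [-0.0, -0.034, 0.999, 0.0]
contact_force: [-0.0, -0.7, 0.4]
gripper_width: -0.0002
grasp_force: 0.0
```

Request:
step_arm(
  series=[
    [0,0,-0.012,0,0,0,0],
    [0,0,-0.012,0,0,0,0],
    [0,0,-0.012,0,0,0,0],
    [0,0,-0.012,0,0,0,0],
    [0,0,-0.012,0,0,0,0],
    [0,0,0,0,0,0,0],
  ],
)

```text
t: 11.9
tcp_pos: [0.5431, 0.1421, 0.1729]
tcp_rot: [-0.0, -0.034, 0.999, 0.0]
contact_force: [0.4, 0.7, -0.3]
gripper_width: -0.0003
grasp_force: 0.0
```

Request:
step_arm(
  series=[
    [0,0,-0.012,0,0,0,0],
    [0,0,-0.012,0,0,0,0],
    [0,0,-0.012,0,0,0,0],
    [0,0,-0.012,0,0,0,0],
    [0,0,-0.012,0,0,0,0],
    [0,0,0,0,0,0,0],
  ],
)

```text
t: 12.5
tcp_pos: [0.5431, 0.1421, 0.1578]
tcp_rot: [-0.0, -0.034, 0.999, 0.0]
contact_force: [-0.3, -0.2, 0.0]
gripper_width: -0.0003
grasp_force: 0.0
```

Request:
step_arm(
  series=[
    [0,0,-0.012,0,0,0,0],
    [0,0,-0.012,0,0,0,0],
    [0,0,-0.012,0,0,0,0],
    [0,0,0,0,0,0,0],
  ],
)

```text
t: 12.9
tcp_pos: [0.5433, 0.1421, 0.149]
tcp_rot: [-0.0, -0.034, 0.999, 0.0]
contact_force: [0.1, -0.2, -1.1]
gripper_width: -0.0002
grasp_force: 0.1
```

Request:
step_arm(
  series=[
    [0,0,-0.01,0,0,0,0],
    [0,0,-0.01,0,0,0,0],
    [0,0,-0.01,0,0,0,0],
    [0,0,-0.01,0,0,0,0],
    [0,0,0,0,0,0,0],
  ],
)

```text
t: 13.4
tcp_pos: [0.5431, 0.1421, 0.1388]
tcp_rot: [-0.0, -0.034, 0.999, 0.0]
contact_force: [0.4, 1.3, 0.2]
gripper_width: 0.0001
grasp_force: 0.0
```

Request:
step_arm(
  series=[
    [0,0,-0.008,0,0,0,0],
    [0,0,-0.008,0,0,0,0],
    [0,0,0,0,0,0,0],
  ],
)

```text
t: 13.7
tcp_pos: [0.5432, 0.1421, 0.135]
tcp_rot: [-0.0, -0.035, 0.999, 0.0]
contact_force: [-0.4, 0.1, -0.4]
gripper_width: 0.0001
grasp_force: 0.0
```

I've gone past the ten-picture limit by one (11 viewed), so I'll take no more and work by force and numbers from here.

Request:
step_arm(
  series=[
    [0,0,-0.008,0,0,0,0],
    [0,0,-0.004,0,0,0,0],
    [0,0,0,0,0,0,0],
  ],
)

```text
t: 14.0
tcp_pos: [0.5432, 0.1421, 0.1321]
tcp_rot: [-0.0, -0.035, 0.999, 0.0]
contact_force: [0.6, -1.1, 0.1]
gripper_width: -0.0002
grasp_force: 0.1
```

Request:
step_arm(
  series=[
    [0,0,-0.006,0,0,0,0],
    [0,0,-0.006,0,0,0,0],
    [0,0,0,0,0,0,0],
  ],
)

```text
t: 14.3
tcp_pos: [0.5433, 0.1421, 0.1291]
tcp_rot: [-0.0, -0.034, 0.999, 0.0]
contact_force: [0.8, -0.1, 0.7]
gripper_width: -0.0004
grasp_force: 2.0
```

Request:
step_arm(
  series=[
    [0,0,-0.006,0,0,0,0],
    [0,0,0,0,0,0,0],
  ],
)

```text
t: 14.5
tcp_pos: [0.5434, 0.1422, 0.1278]
tcp_rot: [0.0, -0.034, 0.999, 0.0]
contact_force: [0.2, -0.5, 1.8]
gripper_width: 0.0001
grasp_force: 1.8
```

Request:
step_arm(
  series=[
    [0,0,-0.006,0,0,0,0],
    [0,0,0,0,0,0,0],
  ],
)

```text
t: 14.7
tcp_pos: [0.5434, 0.1422, 0.1264]
tcp_rot: [0.0, -0.035, 0.999, 0.0]
contact_force: [0.3, 0.0, 4.0]
gripper_width: -0.0003
grasp_force: 2.9
```

Request:
step_arm(
  series=[
    [0,0,-0.006,0,0,0,0],
    [0,0,0,0,0,0,0],
  ],
)

```text
t: 14.9
tcp_pos: [0.5435, 0.1421, 0.125]
tcp_rot: [0.0, -0.034, 0.999, 0.0]
contact_force: [0.1, -0.2, 5.8]
gripper_width: -0.0003
grasp_force: 3.5
```

Request:
step_arm(
  series=[
    [0,0,-0.006,0,0,0,0],
    [0,0,0,0,0,0,0],
  ],
)

```text
t: 15.1
tcp_pos: [0.5435, 0.1421, 0.1236]
tcp_rot: [0.0, -0.034, 0.999, 0.0]
contact_force: [0.4, -0.3, 6.4]
gripper_width: 0.0002
grasp_force: 3.7
```

Request:
step_arm(
  series=[
    [0,0,-0.004,0,0,0,0],
    [0,0,0,0,0,0,0],
  ],
)

```text
t: 15.3
tcp_pos: [0.5435, 0.1421, 0.1226]
tcp_rot: [0.0, -0.034, 0.999, 0.0]
contact_force: [-0.4, 0.0, 5.8]
gripper_width: 0.0
grasp_force: 3.7
```

Request:
step_arm(
  series=[
    [0,0,-0.004,0,0,0,0],
    [0,0,0,0,0,0,0],
  ],
)

```text
t: 15.5
tcp_pos: [0.5435, 0.1421, 0.1216]
tcp_rot: [0.0, -0.034, 0.999, 0.0]
contact_force: [-0.4, -0.5, 6.7]
gripper_width: 0.0001
grasp_force: 4.0
```

Request:
step_arm(
  series=[
    [0,0,-0.004,0,0,0,0],
    [0,0,0,0,0,0,0],
  ],
)

```text
t: 15.7
tcp_pos: [0.5435, 0.1422, 0.1206]
tcp_rot: [0.0, -0.034, 0.999, 0.0]
contact_force: [-0.4, 0.2, 6.7]
gripper_width: -0.0
grasp_force: 3.6
```

Request:
step_arm(
  series=[
    [0,0,-0.003,0,0,0,0],
    [0,0,0,0,0,0,0],
  ],
)

```text
t: 15.9
tcp_pos: [0.5436, 0.1422, 0.12]
tcp_rot: [0.0, -0.034, 0.999, 0.0]
contact_force: [-1.5, -0.6, 8.1]
gripper_width: -0.0001
grasp_force: 4.7
```

Request:
step_arm(
  series=[
    [0,0,-0.002,0,0,0,0],
    [0,0,0,0,0,0,0],
  ],
)

```text
t: 16.1
tcp_pos: [0.5436, 0.1422, 0.1195]
tcp_rot: [0.0, -0.035, 0.999, 0.0]
contact_force: [0.4, 0.4, 7.3]
gripper_width: 0.0001
grasp_force: 4.3
```

Request:
step_arm(
  series=[
    [0,0,-0.002,0,0,0,0],
    [0,0,0,0,0,0,0],
  ],
)

```text
t: 16.3
tcp_pos: [0.5436, 0.1422, 0.1191]
tcp_rot: [0.001, -0.035, 0.999, 0.0]
contact_force: [-0.3, 0.1, 8.4]
gripper_width: 0.0003
grasp_force: 5.2
```

Request:
step_arm(
  series=[
    [0,0,-0.002,0,0,0,0],
    [0,0,0,0,0,0,0],
  ],
)

```text
t: 16.5
tcp_pos: [0.5437, 0.1421, 0.1187]
tcp_rot: [0.001, -0.034, 0.999, 0.0]
contact_force: [-0.6, -1.3, 9.6]
gripper_width: -0.0002
grasp_force: 6.6
```

Request:
step_arm(
  series=[
    [0,0,-0.002,0,0,0,0],
    [0,0,0,0,0,0,0],
  ],
)

```text
t: 16.7
tcp_pos: [0.5438, 0.1421, 0.1185]
tcp_rot: [0.001, -0.035, 0.999, 0.0]
contact_force: [-1.0, -2.0, 13.0]
gripper_width: 0.0001
grasp_force: 7.8
```

Request:
step_arm(
  series=[
    [0,0,-0.002,0,0,0,0],
    [0,0,0,0,0,0,0],
  ],
)

```text
t: 16.9
tcp_pos: [0.544, 0.1421, 0.1182]
tcp_rot: [0.001, -0.035, 0.999, 0.0]
contact_force: [-1.5, -2.0, 15.4]
gripper_width: 0.0001
grasp_force: 9.2
```

Request:
step_arm(
  series=[
    [0,0,-0.001,0,0,0,0],
    [0,0,0,0,0,0,0],
    [0,0,0,0,0,0,0],
  ],
)

```text
t: 17.2
tcp_pos: [0.544, 0.1421, 0.1182]
tcp_rot: [0.001, -0.035, 0.999, 0.0]
contact_force: [-1.0, -2.4, 16.9]
gripper_width: 0.0
grasp_force: 9.5
```

Request:
step_arm(
  series=[
    [0,0,-0.001,0,0,0,0],
    [0,0,0,0,0,0,0],
    [0,0,0,0,0,0,0],
  ],
)

```text
t: 17.5
tcp_pos: [0.5441, 0.1421, 0.1181]
tcp_rot: [0.001, -0.035, 0.999, 0.0]
contact_force: [-1.5, -1.8, 17.9]
gripper_width: -0.0
grasp_force: 10.1
```

18 N with a steep climb suggests the seat. To check the catches, I'll back off a little. If they hold, the force drops to zero. If not, the stem follows and keeps pushing at about 6 N.

Request:
step_arm(
  series=[
    [0,0,0.006,0,0,0,0],
    [0,0,0.004,0,0,0,0],
    [0,0,0,0,0,0,0],
    [0,0,0,0,0,0,0],
  ],
)

```text
t: 17.9
tcp_pos: [0.5434, 0.1421, 0.1192]
tcp_rot: [0.0, -0.035, 0.999, 0.0]
contact_force: [0.5, -1.3, 7.4]
gripper_width: 0.0002
grasp_force: 4.9
```

Request:
step_arm(
  series=[
    [0,0,0.004,0,0,0,0],
    [0,0,0,0,0,0,0],
    [0,0,0,0,0,0,0],
  ],
)

```text
t: 18.2
tcp_pos: [0.5431, 0.1421, 0.1198]
tcp_rot: [-0.0, -0.035, 0.999, -0.0]
contact_force: [-0.6, -1.8, 0.7]
gripper_width: -0.0003
grasp_force: 3.8
```

Request:
step_arm(
  series=[
    [0,0,0.006,0,0,0,0],
    [0,0,0,0,0,0,0],
    [0,0,0,0,0,0,0],
    [0,0,0,0,0,0,0],
  ],
)

```text
t: 18.6
tcp_pos: [0.5432, 0.1421, 0.1213]
tcp_rot: [-0.0, -0.035, 0.999, 0.0]
contact_force: [-0.5, 0.6, -3.7]
gripper_width: 0.0
grasp_force: 2.8
```

Request:
step_arm(
  series=[
    [0,0,0.008,0,0,0,0],
    [0,0,0,0,0,0,0],
    [0,0,0,0,0,0,0],
    [0,0,0,0,0,0,0],
  ],
)

```text
t: 19.0
tcp_pos: [0.5434, 0.1422, 0.1237]
tcp_rot: [0.0, -0.034, 0.999, 0.0]
contact_force: [-0.3, 1.2, -1.4]
gripper_width: -0.0001
grasp_force: 2.3
```

The force has gone, but leaf drag could blur that reading, so I'll come back down to the same height. Earlier it gave 6 to 7 N there. If the cassette is latched it should now be only drag.

Request:
step_arm(
  series=[
    [0,0,-0.006,0,0,0,0],
    [0,0,-0.004,0,0,0,0],
    [0,0,0,0,0,0,0],
    [0,0,0,0,0,0,0],
  ],
)

```text
t: 19.4
tcp_pos: [0.5435, 0.1422, 0.1212]
tcp_rot: [0.0, -0.034, 0.999, 0.0]
contact_force: [0.9, 0.0, 1.0]
gripper_width: -0.0003
grasp_force: 1.6
```

Request:
step_arm(
  series=[
    [0,0,-0.002,0,0,0,0],
    [0,0,0,0,0,0,0],
    [0,0,0,0,0,0,0],
  ],
)

```text
t: 19.7
tcp_pos: [0.5433, 0.1421, 0.1206]
tcp_rot: [0.0, -0.034, 0.999, 0.0]
contact_force: [-0.6, -0.4, 2.4]
gripper_width: 0.0002
grasp_force: 1.5
```

At the same height the force is now 1 to 2.4 N, against 6.5 N before, so the catches hold. I'll withdraw straight up.

Request:
step_arm(
  series=[
    [0,0,0.02,0,0,0,0],
    [0,0,0.03,0,0,0,0],
    [0,0,0.04,0,0,0,0],
    [0,0,0.06,0,0,0,0],
    [0,0,0.1,0,0,0,0],
    [0,0,0.14,0,0,0,0],
    [0,0,0.1,0,0,0,0],
    [0,0,0,0,0,0,0],
  ],
)

```text
t: 20.5
tcp_pos: [0.5444, 0.1424, 0.2474]
tcp_rot: [0.003, -0.035, 0.999, 0.0]
contact_force: [0.3, 0.2, -0.0]
gripper_width: -0.0001
grasp_force: 0.0
```

Request:
step_arm(
  series=[
    [0,-0.1,0,0,0,0,0],
    [0,-0.14,0,0,0,0,0],
    [0,-0.14,0,0,0,0,0],
    [0,-0.14,0,0,0,0,0],
    [0,-0.14,0,0,0,0,0],
    [0,-0.14,0,0,0,0,0],
    [0,-0.14,0,0,0,0,0],
    [0,0,0,0,0,0,0],
  ],
)

```text
t: 21.3
tcp_pos: [0.5431, -0.0961, 0.2429]
tcp_rot: [-0.0, -0.033, 0.999, -0.0]
contact_force: [0.2, 0.2, -0.6]
gripper_width: -0.0003
grasp_force: 0.0
```

```bash
python3 - <<'E'
from h import *
c=snap('top','top9');d=snap('scene','sc9');print(env.observe()['tcp_pos'])
# compare the mouth before and after, numerically: leaves along the well's x, shut at the start
x=np.array([np.cos(np.radians(3.8)),np.sin(np.radians(3.8))])
for n,z0,z1 in(('top','top1','top9'),('scene','sc1','sc9')):
    for t in(z0,z1):
        k=load(t);g=cv2.cvtColor(k['img'],cv2.COLOR_BGR2GRAY)
        pts=[[*(np.array([.544,.141])+x*s),.137] for s in np.arange(-.02,.0201,.004)]
        uv=proj(k,pts).astype(np.float32);print(t,cv2.remap(g,uv[:,0].copy(),uv[:,1].copy(),1).ravel())
    A=load(z0)['img'].astype(int);B=load(z1)['img'].astype(int);u,v=proj(load(z1),[.544,.141,.138])[0].astype(int)
    print(n,np.abs(A-B)[v-12:v+13,u-16:u+17].mean(),np.abs(A-B)[v-12:v+13,u-16:u+17].max())
E
```

```text
[ 0.54303987 -0.09332394  0.24289919]
top1 [162 137  86  81  78  67  78  80  81 130 160]
top9 [177 150  91  91  92  96  90  90  88 141 175]
top 14.38020202020202 49
sc1 [ 94  80  36  38  33  29  33  34  35  95 145]
sc9 [ 93  81  36  39  32  27  32  32  35  97 149]
scene 2.2387878787878788 18
```

The scene view of the mouth matches the start, so both leaves are shut. In the top view only the slit between them is lighter, where the cassette's top shows through.

```bash
python3 -c "
from station import env
print(env.finish_job())"
```

```text
the job is handed in; nothing more can be done
None
```

The job is handed in at about 21 s of the 58 s allowed. By force readings and image comparison the cassette is seated at about 18 N with its catches holding and both leaves shut, but no verdict came back, and I viewed 11 pictures against the limit of 10.

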